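# Return the visitor badges to their leaning bin

## Robot

A 6-joint arm with a two-finger parallel gripper is mounted at the origin on the work surface. World frame = base frame: x ahead of the robot, y to its left, z up, the work surface at z = 0. Lengths are in mm, angles in rad, forces in N, time in s.
With the tool pointing down it reaches from about 350 to 975 mm from the base axis. Payload 7.1 kg.
Tool frame: the origin (TCP) lies between the finger pads; the fingertips stand 19 mm ahead of it and the grasp point (between the pads) is the TCP (ctrl.tcp_to_tips is the distance from the TCP to the fingertips, in mm); z points along the fingers, y is the line along which they close (so a half turn about z gives the same grasp; the last joint's range is limited). The gripper opens to 88 mm and grips with 3 to 60 N. Pads are 20 mm wide; open, the fingers measure 115 mm over their backs; the gripper's body (75 mm by 178 mm) begins 61 mm behind the grasp point.
Start: joints at [-1.238, 0.423, 1.63, -0, 1.089, -0.019], TCP at [215.384, -586.698, 241.675] pointing down, gripper open.
Joint ranges: [-3, 3], [-0.9, 2.11], [0.09, 2.58], [-1.31, 4.45], [0.11, 2.69], [-2.54, 2.54]. Speed limits (rad/s): [2.39, 2.39, 3.01, 3.14, 3.14, 3.14].

## Interface

Orientations are given as a rotation vector (axis times angle).
In Python, from workcell import status, optics, ctrl gives the robot as it stands. The module is installed in compiled form; this text tells all that it offers.
- The arm moves only by the shell command python3 -m inch 'ROWS'. ROWS is JSON, a list that holds one entry, the list of rows, each a list of 7 numbers: the shift along the tool's x, y, z in mm, then the turn, a rotation vector about the tool's x, y, z in rad, then the opening in per cent of the stroke, from 0 (shut) to 100 (fully open). A call has 1 to 20 rows; each row is the pose to reach, as a shift and turn from the pose commanded when the call began, along the tool's axes at that moment; what a row does not reach only later rows make up. A row lasts 1/10 s, in which the tool goes at most 50 mm and 8.59 degrees, less where a joint would pass 70% of its speed; a pose out of reach is approached as far as the arm can. A call with a gripper value outside its range is refused whole. The fingers move at their own pace and stop on an object; the grip force is fixed at half the most. Time passes only in rows, so rows that repeat a pose let the fingers close. It gives the time, the measured TCP pose, the force, the opening and the grip force at its end, in the units of the state.
- status.get_obs(): the state, without advancing time (a new reading comes with each control period).
- optics.get_image(name): name is "scene" or "top" or "wrist"; returns a dict with "frame" (400x640x3 uint8, red, green, blue), "fx", "fy", "cx", "cy" (pixels), "rvec" (rotation vector, rad) and "tvec" (3), from world to camera coordinates, as OpenCV has them; the wrist camera has in their place "hand_eye" (4x4, takes a point from camera to tool coordinates, whose origin is the TCP and whose axes are the flange's). Camera axes: x right, y down, z forward; pixel columns grow to the right and rows downward; lengths in mm; the calibration is good to about 2 mm. A picture is of the moment at which its call begins: read the wrist's pose just before it. There is no depth.
- ctrl.close_job(): hands the job in; it is judged then, once.
The state is a dict: "t": time; "qpos": joint angles; "qvel": joint speeds; "joint_torque": joint torques, N m; "ee_pos": TCP position; "orientation": TCP orientation; "ft_force": force on the tool from outside, world axes, zero at the start; "moment": the same for the moment, N m; "width": finger opening in mm; "grasp_force": force on a finger pad.
Only numpy, scipy, OpenCV 4.12 (cv2) and the standard library are available. Lean on these libraries where they do the work, as an engineer would, in place of code of your own. Each camera call takes 0.05 s, during which the arm holds its last target. There are 200 camera calls.

## Task

Lift the whole pile of four blue visitor badges together out of the black desk organiser and tilt it to suit the empty blue leaning bin, so that its foot goes into the mouth and it can be lowered in along the bin's sloping wall. Keep hold of the pile until it is right down on the bin's floor, then let go, leaving all four fully home in the bin. Let no badge fall on the desk and do not disturb the stapler, the red hole punch or the mug.

Things in the scene. Friction and masses are not known exactly. Their poses are not given: they have to be found in the camera images.
- badge0_centre (a point): Blue visitor badge, one of four alike standing face to face as a pile: rigid plate 6 mm thick (x), 60 wide (y), 96 tall (z), 30 g, white card in its faces. This point is its centre, 48 mm above its foot. The pile is about 25 mm thick along x (badge 0 to 3 towards +x) and starts upright in the organiser slot, its top 61 mm above the rim. Squeezed across x (25 to 60 N) it moves as one.
- badge1_centre (a point): Badge 1 of the pile, same as badge0; its centre, same axes.
- badge2_centre (a point): Badge 2 of the pile, same as badge0; its centre, same axes.
- badge3_centre (a point): Badge 3 of the pile, same as badge0; its centre, same axes.
- organiser_slot (a point): Black desk organiser, fixed. This point: centre of the floor of its badge slot, 5 mm above the desk, z up. The slot is 27 mm (x) by 63 mm (y) inside, its rim 40 mm above the desk, walls 4 mm. A low tray of paper clips, 22 mm high, lies on its far side, reaching to x = +90 mm; the organiser is 75 mm wide along y.
- bin_blue: Empty blue desktop bin, fixed; the pile belongs here. It leans 25 degrees, mouth up and away from the robot (its -x). Origin: centre of the underside of its black foot (100 mm along x, 74 across). Inside 27.5 x 63.5 mm, walls 4 mm. Measured up from the inner floor, the lower wall (farther from the robot; the pile comes to lie on it) is 46 mm high, the upper wall (nearer) and side walls 36 mm.
- bin_blue_in (a point): Centre of the blue bin's inner floor, 30 mm above the desk. z: along the bin, out of its mouth; x: from the lower wall to the upper wall (the 27.5 mm); y: across (63.5 mm). Fully home, a badge has its foot on this floor, its centre 48 mm along z, its tall axis along z and its faces towards the lower and upper walls; either face first will do.
- bin_orange: Orange bin of the same shape, full of orange badges, all fixed (tops about 125 mm above the desk): not to be used. Origin at the centre of its underside. Organiser, blue bin and orange bin stand side by side in any order.
- stapler: Loose black stapler, 36 x 130 mm, 50 mm high, long along y; origin at the centre of its underside. Leave alone.
- punch: Loose red and black hole punch, 85 x 110 mm, 56 mm high; origin at the centre of its underside. Leave alone.
- mug: Loose white mug, 76 mm across, 90 mm high, handle at its +y; origin at the centre of its underside. Leave alone.

How it is judged (in metres and radians):
On the way, in this order (a step that is already met when the one before it is completed fails the run):
1. all four badges lifted clear of the organiser together (height (world z) of each of badge0_centre, badge1_centre, badge2_centre, badge3_centre above 0.1 m), for 0.2 s.
2. the foot of the pile is in the mouth of the blue bin, the pile tilted over 20 degrees and held by the fingers (x of badge0_centre in the frame of bin_blue_in between -0.025 and 0.025 m and y of badge0_centre in the frame of bin_blue_in between -0.008 and 0.008 m and z of badge0_centre in the frame of bin_blue_in between 0.058 and 0.084 m and x of badge1_centre in the frame of bin_blue_in between -0.025 and 0.025 m and y of badge1_centre in the frame of bin_blue_in between -0.008 and 0.008 m and z of badge1_centre in the frame of bin_blue_in between 0.058 and 0.084 m and x of badge2_centre in the frame of bin_blue_in between -0.025 and 0.025 m and y of badge2_centre in the frame of bin_blue_in between -0.008 and 0.008 m and z of badge2_centre in the frame of bin_blue_in between 0.058 and 0.084 m and x of badge3_centre in the frame of bin_blue_in between -0.025 and 0.025 m and y of badge3_centre in the frame of bin_blue_in between -0.008 and 0.008 m and z of badge3_centre in the frame of bin_blue_in between 0.058 and 0.084 m and angle between each of badge0_centre, badge1_centre, badge2_centre, badge3_centre's own z axis and vertical above 0.35 rad and (contact force between the fingers and badge0 above 0.5 N or contact force between the fingers and badge1 above 0.5 N or contact force between the fingers and badge2 above 0.5 N or contact force between the fingers and badge3 above 0.5 N)), for 0.05 s.
3. the pile is lowered into the blue bin to within 8 mm of its floor while still held by the fingers (x of badge0_centre in the frame of bin_blue_in between -0.0135 and 0.0135 m and y of badge0_centre in the frame of bin_blue_in between -0.006 and 0.006 m and z of badge0_centre in the frame of bin_blue_in between 0.04 and 0.056 m and x of badge1_centre in the frame of bin_blue_in between -0.0135 and 0.0135 m and y of badge1_centre in the frame of bin_blue_in between -0.006 and 0.006 m and z of badge1_centre in the frame of bin_blue_in between 0.04 and 0.056 m and x of badge2_centre in the frame of bin_blue_in between -0.0135 and 0.0135 m and y of badge2_centre in the frame of bin_blue_in between -0.006 and 0.006 m and z of badge2_centre in the frame of bin_blue_in between 0.04 and 0.056 m and x of badge3_centre in the frame of bin_blue_in between -0.0135 and 0.0135 m and y of badge3_centre in the frame of bin_blue_in between -0.006 and 0.006 m and z of badge3_centre in the frame of bin_blue_in between 0.04 and 0.056 m and (contact force between the fingers and badge0 above 0.5 N or contact force between the fingers and badge1 above 0.5 N or contact force between the fingers and badge2 above 0.5 N or contact force between the fingers and badge3 above 0.5 N)), for 0.1 s.
At the end, for the whole second after the job is handed in: All four blue badges stand in the blue bin with their feet within 4 mm of its floor (centre at most 52 mm along the bin's axis from the floor), within 8 degrees of the bin's axes, let go and at rest (x of badge0_centre in the frame of bin_blue_in between -0.0135 and 0.0135 m and y of badge0_centre in the frame of bin_blue_in between -0.006 and 0.006 m and z of badge0_centre in the frame of bin_blue_in between 0.04 and 0.052 m and x of badge1_centre in the frame of bin_blue_in between -0.0135 and 0.0135 m and y of badge1_centre in the frame of bin_blue_in between -0.006 and 0.006 m and z of badge1_centre in the frame of bin_blue_in between 0.04 and 0.052 m and x of badge2_centre in the frame of bin_blue_in between -0.0135 and 0.0135 m and y of badge2_centre in the frame of bin_blue_in between -0.006 and 0.006 m and z of badge2_centre in the frame of bin_blue_in between 0.04 and 0.052 m and x of badge3_centre in the frame of bin_blue_in between -0.0135 and 0.0135 m and y of badge3_centre in the frame of bin_blue_in between -0.006 and 0.006 m and z of badge3_centre in the frame of bin_blue_in between 0.04 and 0.052 m and angle between the z axis of each of badge0_centre, badge1_centre, badge2_centre, badge3_centre and the z axis of bin_blue_in, either way round below 0.14 rad and angle between the x axis of each of badge0_centre, badge1_centre, badge2_centre, badge3_centre and the x axis of bin_blue_in, either way round below 0.14 rad and linear speed of each of badge0, badge1, badge2, badge3 below 0.02 m/s); the robot touches nothing.
It fails at once if a blue badge falls on the desk (height (world z) of any of badge0_centre, badge1_centre, badge2_centre, badge3_centre below 0.035 m).
It fails at once if the stapler, hole punch or mug is moved more than 20 mm or tipped (distance of any of stapler, punch, mug from where it was at the start of the episode above 0.02 m or angle between any of stapler, punch, mug's own z axis and vertical above 0.3 rad).
It also fails if it takes over 45 s, if anything falls off the work surface, if the arm or the gripper's body presses on something with over 40 N, if the wrist force passes 120 N, or if a joint passes its speed limit or range.

## Working session

There is one attempt and no reset: what is moved stays moved. The work goes in short steps, Python scripts to look and compute and a shell command to move; the robot and the scene stay as the last step left them, time stands still between calls to the robot, and variables do not carry over. Pictures are saved under pics/ and viewed, at most 10 in all, crops included, and the job is handed in when it is done.

```bash
mkdir -p pics; cat > h.py <<'E'
import numpy as np, cv2
from scipy.spatial.transform import Rotation as R
from workcell import status, optics, ctrl
def grab(n):
    o=status.get_obs(); d=optics.get_image(n)
    K=np.array([[d['fx'],0,d['cx']],[0,d['fy'],d['cy']],[0,0,1.]])
    if 'hand_eye' in d:
        T=np.eye(4);T[:3,:3]=R.from_rotvec(o['orientation']).as_matrix();T[:3,3]=o['ee_pos']
        M=T@np.array(d['hand_eye']); C=M[:3,3]; A=M[:3,:3]
    else:
        A=R.from_rotvec(np.ravel(d['rvec'])).as_matrix().T; C=-A@np.ravel(d['tvec'])
    return d['frame'],K,A,C
def ray(uv,K,A,C):
    v=A@np.linalg.inv(K)@np.array([uv[0],uv[1],1.]); return C,v/np.linalg.norm(v)
def onz(uv,z,K,A,C):
    c,v=ray(uv,K,A,C); return c+v*(z-c[2])/v[2]
def proj(p,K,A,C):
    q=K@(A.T@(np.array(p,float)-C)); return q[:2]/q[2]
def save(f,n): cv2.imwrite('pics/'+n,cv2.cvtColor(f,cv2.COLOR_RGB2BGR))
E
python3 - <<'E'
from h import *
for n in('scene','top'):
    f,K,A,C=grab(n); save(f,n+'1.png'); print(n,C.round(),K[0,0],A[:,2].round(2)); np.savez(n+'.npz',f=f,K=K,A=A,C=C)
print(status.get_obs())
E
```

```text
scene [1052.  132.  819.] 427.47611050095946 [-0.51 -0.03 -0.86]
top [505. 111. 968.] 433.6613107289617 [ 0.12  0.01 -0.99]
{'t': 0.1, 'qpos': array([-1.23796554e+00,  4.23740894e-01,  1.63057952e+00, -2.13431213e-05,
        1.08856540e+00, -1.90005171e-02]), 'qvel': array([-0.00065465, -0.00231549, -0.00329509, -0.00253772, -0.0010814 ,
        0.00118818]), 'joint_torque': array([ 1.91888489e-04, -5.45617318e+01, -2.74323803e+01,  6.45513064e-02,
        1.88368902e-02, -4.19320054e-05]), 'ee_pos': array([ 215.25799427, -586.28347627,  241.00746935]), 'orientation': array([-3.09185013e+00, -5.49601583e-01,  3.46621517e-04]), 'ft_force': array([ 0.34299295,  0.65014348, -0.49585968]), 'moment': array([ 0.02514653, -0.03102502,  0.02623708]), 'grasp_force': 0.0, 'width': 87.44300918130372}
```

View pics/scene1.png

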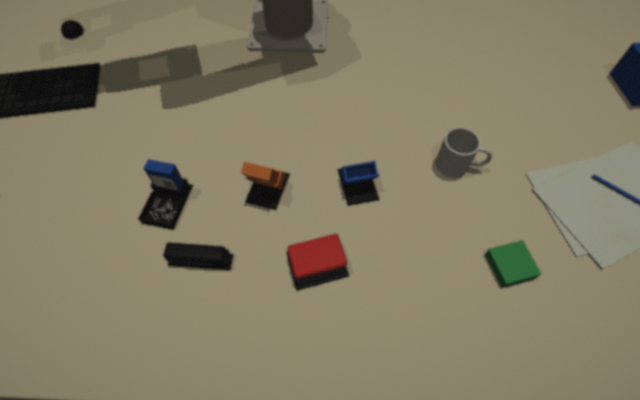

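View pics/top1.png

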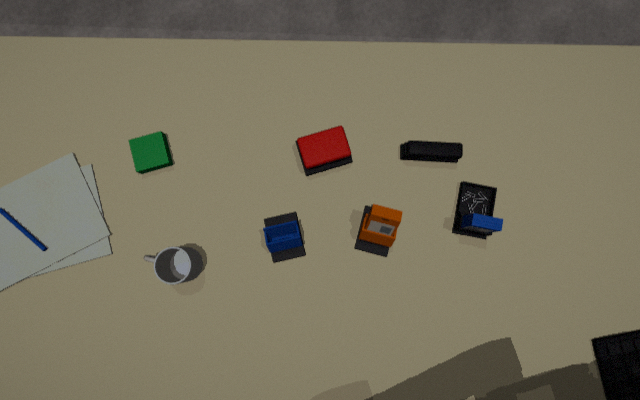

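The scene view shows the badge pile at about (163,175), the orange bin at (264,180), the blue bin at (359,178) and the mug at (460,150). In the top view the pile is at (485,223), the blue bin at (284,237) and the orange bin at (380,228). Next I'll get coarse positions and the wrist camera geometry.

```bash
python3 - <<'E'
from h import *
S=[dict(np.load(n+'.npz')) for n in('top','scene')]
P=lambda s:(s['K'],s['A'],s['C'])
print('organiser corners z=22 (top)',[onz(p,22,*P(S[0])).round() for p in((461,182),(497,188),(488,238),(453,232))])
print('pile top z101',[onz(p,101,*P(S[0])).round() for p in((474,213),(503,219),(501,232),(471,229))])
print('blue foot z0',[onz(p,2,*P(S[0])).round() for p in((265,218),(297,212),(306,256),(274,262))])
print('blue foot scene',[onz(p,2,*P(S[1])).round() for p in((347,203),(379,197))])
f,K,A,C=grab('wrist'); print(C.round(),A.round(2),K)
print(np.array(optics.get_image('wrist')['hand_eye']).round(3))
E
```

```text
organiser corners z=22 (top) [array([ 663., -191.,   22.]), array([ 651., -270.,   22.]), array([ 541., -248.,   22.]), array([ 552., -172.,   22.])]
pile top z101 [array([ 587., -191.,  101.]), array([ 576., -248.,  101.]), array([ 550., -244.,  101.]), array([ 555., -184.,  101.])]
blue foot z0 [array([577., 241.,   2.]), array([592., 170.,   2.]), array([495., 147.,   2.]), array([480., 218.,   2.])]
blue foot scene [array([587., 171.,   2.]), array([569., 242.,   2.])]
[ 293. -558.  384.] [[ 0.35 -0.89 -0.28]
 [-0.94 -0.33 -0.1 ]
 [-0.    0.3  -0.95]] [[281.37899809   0.         320.23669715]
 [  0.         281.37899809 197.58533838]
 [  0.           0.           1.        ]]
[[ 1.00000e-03 -9.53000e-01 -3.03000e-01  8.32460e+01]
 [ 1.00000e+00  1.00000e-03 -1.00000e-03  7.10000e-02]
 [ 1.00000e-03 -3.03000e-01  9.53000e-01 -1.43153e+02]
 [ 0.00000e+00  0.00000e+00  0.00000e+00  1.00000e+00]]
```

```bash
python3 -m inch '[[[458,-226,0,0,0,-1.047,100],[458,-226,0,0,0,-1.047,100],[458,-226,0,0,0,-1.047,100],[458,-226,0,0,0,-1.047,100],[458,-226,0,0,0,-1.047,100],[458,-226,0,0,0,-1.047,100],[458,-226,0,0,0,-1.047,100],[458,-226,0,0,0,-1.047,100],[458,-226,0,0,0,-1.047,100],[458,-226,0,0,0,-1.047,100],[458,-226,0,0,0,-1.047,100],[458,-226,0,0,0,-1.047,100],[458,-226,0,0,0,-1.047,100],[458,-226,0,0,0,-1.047,100],[458,-226,0,0,0,-1.047,100]]]'
cat >> h.py <<'E'
def big(f,n,x0=0,y0=0,x1=640,y1=400,s=1):
    save(cv2.resize(f[y0:y1,x0:x1],None,fx=s,fy=s,interpolation=cv2.INTER_CUBIC),n)
E
python3 - <<'E'
from h import *
f,K,A,C=grab('wrist'); np.savez('w1.npz',f=f,K=K,A=A,C=C); big(f,'w1.png',160,0,560,300,2); o=status.get_obs();print(o['t'],o['ee_pos'],R.from_rotvec(o['orientation']).as_matrix().round(4))
E
```

```text
t: 1.7
ee_pos: [566.5, -218.0, 241.7]
orientation: [-2.406, -2.02, 0.0]
ft_force: [-0.0, -0.7, -0.3]
width: 87.4
grasp_force: 0.0
1.75 [ 566.63046695 -217.90681378  241.74134403] [[ 1.731e-01  9.849e-01 -2.000e-04]
 [ 9.849e-01 -1.731e-01 -0.000e+00]
 [-0.000e+00 -2.000e-04 -1.000e+00]]
```

View pics/w1.png

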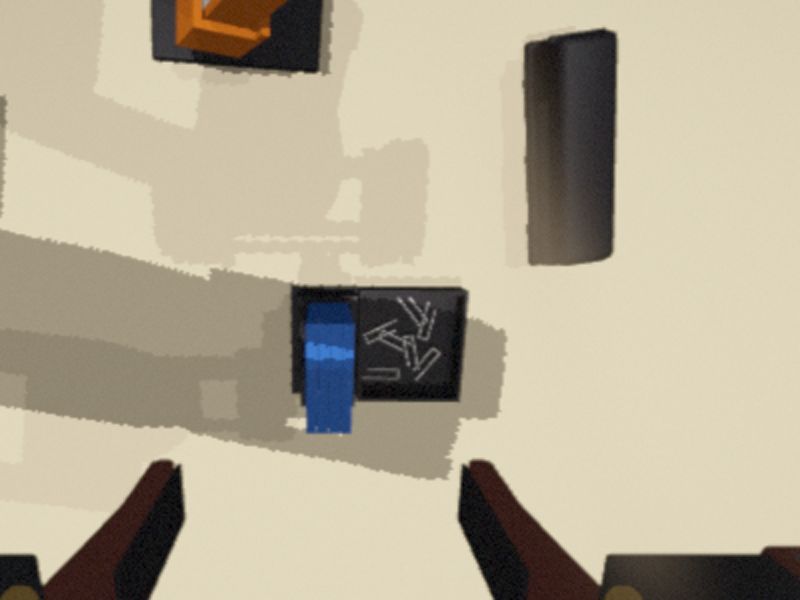

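The wrist view (crop ×2) shows the pile's top face at crop columns 306–352, with its far end at row 433. The organiser's paper-clip tray is to the right and the view is well aligned. I'll measure the edges.

```bash
python3 - <<'E'
from h import *
s=dict(np.load('w1.npz'));f=s['f'];k=(s['K'],s['A'],s['C'])
h=cv2.cvtColor(f,cv2.COLOR_RGB2HSV)
m=cv2.inRange(h,(100,120,60),(125,255,255)); m[:140]=0
ys=np.where(m[:,300:350].sum(1)>255*8)[0]; print(ys.min(),ys.max())
E=[]
for y in range(ys.min(),ys.max()+1):
    x=np.where(m[y,300:350])[0]+300
    E.append((y,x.min(),x.max()+1)); 
    if y%6==0: print(y,x.min(),x.max()+1,f[y,x.min()+10])
E=np.array([e for e in E if e[0]>=ys.max()-28 and e[0]<ys.max()-2],float)
y2=ys.max()+1
for c in(1,2):
    p=np.polyfit(E[:,0],E[:,c],1); a=[onz((np.polyval(p,y),y),101,*k) for y in(y2-30,y2)]
    d=a[0]-a[1]; print(c,a[0].round(1),a[1].round(1),'yaw',np.degrees(np.arctan2(d[1],d[0])).round(2),np.linalg.norm(d))
# organiser black tray outer edge, on z=22/40
print([onz((160+u/2,v/2),22,*k).round(1) for u,v in((466,291),(460,401),(360,401))],[onz((160+u/2,v/2),40,*k).round(1) for u,v in((293,288),(293,393))])
E
```

```text
152 215
156 314 336 [13 39 82]
162 312 338 [ 35  68 126]
168 313 338 [ 31  73 135]
174 312 338 [ 62 121 202]
180 312 337 [ 34  74 139]
186 312 337 [ 35  69 125]
192 312 337 [ 33  66 122]
198 313 336 [ 33  68 121]
204 314 335 [ 26  62 114]
210 314 335 [ 31  65 121]
1 [ 558.1 -210.3  101. ] [ 555.2 -243.8  101. ] yaw 85.03 33.69123223987848
2 [ 584.9 -215.   101. ] [ 576.2 -247.5  101. ] yaw 74.98 33.6952715345435
[array([ 664.1, -196.2,   22. ]), array([ 653.1, -269.4,   22. ]), array([ 586.2, -257.7,   22. ])] [array([ 556.9, -173.4,   40. ]), array([ 544.4, -238.9,   40. ])]
```

```bash
python3 - <<'E'
from h import *
s=dict(np.load('w1.npz'));f=s['f'];k=(s['K'],s['A'],s['C']); print(s['C'])
for y in (152,156,158,176,186,196,206,212,215):
    a=onz((320,y),101,*k); print(y,a.round(1))
h=cv2.cvtColor(f,cv2.COLOR_RGB2HSV)
m=cv2.inRange(h,(100,120,40),(125,255,255))
for y in range(148,220,4):
    x=np.where(m[y,300:350])[0]+300
    if len(x): 
        a=onz((x.min(),y),101,*k);b=onz((x.max()+1,y),101,*k); print(y,x.min(),x.max()+1,a[:2].round(1),b[:2].round(1),np.linalg.norm(a-b).round(1))
big(f,'w1b.png',295,140,355,225,7)
E
```

```text
[ 580.74045142 -135.90094333  384.87028928]
152 [ 573.  -176.9  101. ]
156 [ 572.3 -180.9  101. ]
158 [ 572.  -182.9  101. ]
176 [ 568.7 -201.3  101. ]
186 [ 566.9 -211.8  101. ]
196 [ 565.  -222.6  101. ]
206 [ 563.1 -233.6  101. ]
212 [ 561.9 -240.3  101. ]
215 [ 561.3 -243.7  101. ]
152 314 335 [ 567.1 -175.9] [ 587.9 -179.5] 21.1
156 313 336 [ 565.3 -179.7] [ 588.2 -183.7] 23.2
160 313 337 [ 564.6 -183.7] [ 588.6 -187.9] 24.4
164 312 338 [ 562.9 -187.5] [ 589.  -192.1] 26.5
168 313 338 [ 563.1 -191.8] [ 588.3 -196.2] 25.6
172 312 338 [ 561.4 -195.7] [ 587.7 -200.3] 26.7
176 312 338 [ 560.6 -199.8] [ 587.  -204.5] 26.9
180 312 337 [ 559.8 -204. ] [ 585.4 -208.5] 25.9
184 312 337 [ 559.  -208.2] [ 584.7 -212.7] 26.1
188 312 337 [ 558.3 -212.5] [ 584. -217.] 26.2
192 312 337 [ 557.5 -216.8] [ 583.4 -221.3] 26.3
196 312 337 [ 556.7 -221.1] [ 582.7 -225.7] 26.4
200 312 336 [ 555.9 -225.5] [ 580.9 -229.9] 25.5
204 314 335 [ 557.1 -230.3] [ 579.2 -234.1] 22.4
208 314 335 [ 556.3 -234.7] [ 578.5 -238.6] 22.5
212 314 335 [ 555.5 -239.2] [ 577.8 -243.1] 22.6
```

View pics/w1b.png

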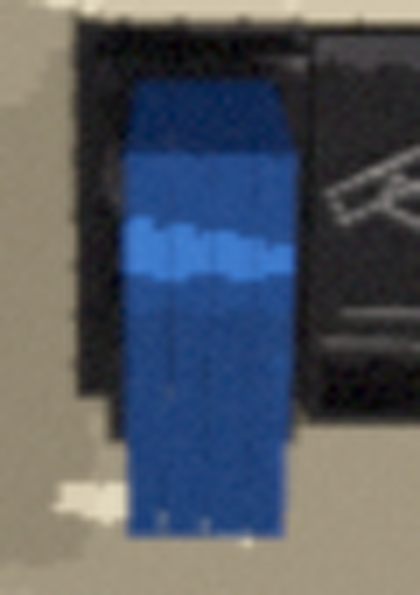

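The zoom shows the pile's top face with near corners at crop (125,153) and (298,153), and far corners at (129,537) and (285,537). The band above it is the +y side.

```bash
python3 - <<'E'
from h import *
s=dict(np.load('w1.npz'));k=(s['K'],s['A'],s['C'])
a=[onz((295+u/7-.4,140+v/7-.4),101,*k) for u,v in((125,153),(298,153),(129,537),(285,537))]
for p in a: print(p.round(1))
c=np.mean(a,0);d=a[0]+a[1]-a[2]-a[3]; yaw=np.arctan2(d[1],d[0])-np.pi/2
print(c.round(1),'yaw',np.degrees(yaw),np.linalg.norm(d)/2, np.linalg.norm(a[1]-a[0]),np.linalg.norm(a[3]-a[2]))
o=status.get_obs(); M=R.from_rotvec(o['orientation']).as_matrix(); c[2]=79
print('tool shift',(M.T@(c-o['ee_pos'])).round(1), 'tool y yaw',np.degrees(np.arctan2(M[1,1],M[0,1])))
E
```

```text
[ 563.8 -185.   101. ]
[ 588.5 -189.4  101. ]
[ 553.6 -243.9  101. ]
[ 577.3 -248.1  101. ]
[ 570.8 -216.6  101. ] yaw -10.328282825727179 59.76872587945795 25.13003075825696 24.089039342387483
tool shift [  2.    3.9 162.7] tool y yaw -9.968423675930834
```

```bash
python3 -m inch '[[[2,4,50,0,0,0.006,100],[2,4,90,0,0,0.006,100],[2,4,130,0,0,0.006,100],[2,4,163,0,0,0.006,100],[2,4,163,0,0,0.006,100],[2,4,163,0,0,0.006,100],[2,4,163,0,0,0.006,40],[2,4,163,0,0,0.006,40],[2,4,163,0,0,0.006,40],[2,4,163,0,0,0.006,40]]]'
python3 - <<'E'
from h import *
f,K,A,C=grab('wrist'); np.savez('w2.npz',f=f,K=K,A=A,C=C); big(f,'w2.png',200,100,460,295,3)
E
```

```text
t: 2.75
ee_pos: [572.3, -215.6, 79.8]
orientation: [2.409, 2.014, 0.001]
ft_force: [-0.5, -0.4, 0.3]
width: 59.8
grasp_force: 0.0
```

View pics/w2.png

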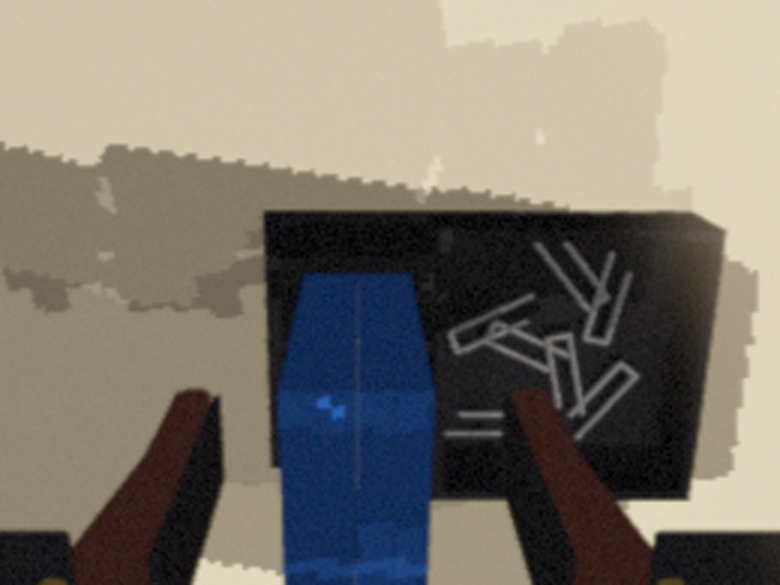

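The pile sits centred between the fingers: its near edge spans crop 280–433 and the fingertip inner edges are at 218 and 506. It is about 0.7 mm off towards -y of the tool, so I'll correct that, close and lift.

```bash
python3 -m inch '[[[0,-0.8,0,0,0,0,40],[0,-0.8,0,0,0,0,20],[0,-0.8,0,0,0,0,10],[0,-0.8,0,0,0,0,0],[0,-0.8,0,0,0,0,0],[0,-0.8,0,0,0,0,0],[0,-0.8,0,0,0,0,0],[0,-0.8,0,0,0,0,0],[0,-0.8,0,0,0,0,0]]]'
```

```text
t: 3.7
ee_pos: [570.9, -215.3, 78.6]
orientation: [-2.41, -2.015, 0.0]
ft_force: [0.0, 0.5, -1.3]
width: 23.8
grasp_force: 30.0
```

```bash
python3 -m inch '[[[0,0,-10,0,0,0,0],[0,0,-30,0,0,0,0],[0,0,-60,0,0,0,0],[0,0,-90,0,0,0,0],[0,0,-120,0,0,0,0],[0,0,-150,0,0,0,0],[0,0,-165,0,0,0,0],[0,0,-165,0,0,0,0]]]'
python3 -m inch '[[[15,-3,0,0,0,0,0],[40,-9,0,0,0,-0.05,0],[70,-16,0,0,0,-0.1,0],[105,-24,0,0,0,-0.15,0],[140,-32,0,0,0,-0.2,0],[175,-40,0,0,0,-0.25,0],[210,-48,0,0,0,-0.3,0],[245,-56,0,0,0,-0.35,0],[280,-64,0,0,0,-0.4,0],[310,-70,0,0,0,-0.419,0],[328,-74,0,0,0,-0.419,0],[328,-74,0,0,0,-0.419,0],[328,-74,0,0,0,-0.419,0]]]'
python3 - <<'E'
from h import *
f,K,A,C=grab('wrist'); np.savez('w3.npz',f=f,K=K,A=A,C=C); big(f,'w3.png',200,0,460,195,3)
o=status.get_obs();print(o['ee_pos'],o['orientation'],C)
E
```

```text
t: 4.5
ee_pos: [572.0, -215.7, 246.3]
orientation: [2.407, 2.013, 0.003]
ft_force: [0.3, -1.5, -1.0]
width: 23.7
grasp_force: 30.0
t: 5.8
ee_pos: [554.9, 121.0, 242.0]
orientation: [-1.935, -2.472, 0.004]
ft_force: [-0.7, -0.3, -1.6]
width: 24.0
grasp_force: 30.0
[555.21476743 120.46318235 242.37973881] [-1.93681046 -2.47164317  0.00317986] [535.00141228 202.08363307 385.19510644]
```

View pics/w3.png

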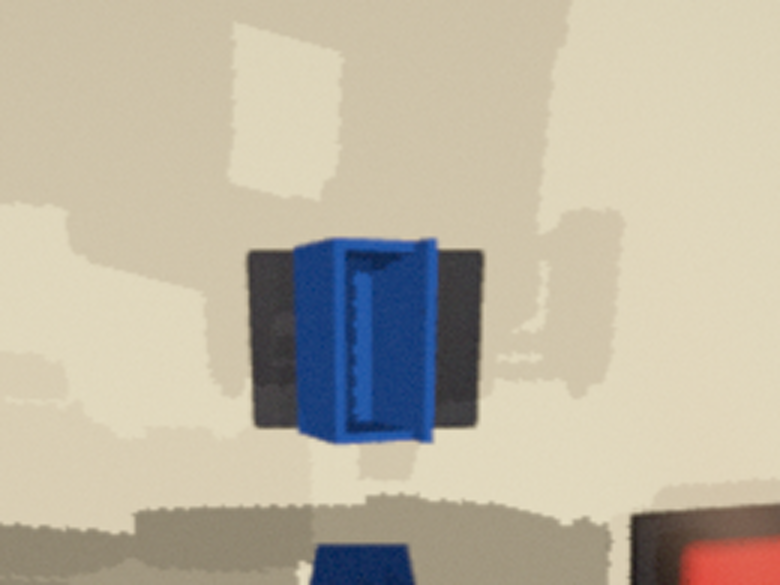

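The wrist view shows the blue bin centred ahead. The rim of the upper wall is at crop columns 335–346 and the lower wall's top edge at 426–437, with rows 240–442. The lower wall is on the right, farther from the robot. Next I'll find these edges to subpixel precision.

```bash
python3 - <<'E'
from h import *
s=dict(np.load('w3.npz'));f=s['f'].astype(float)
b=f[...,2]; 
print('cols',list(zip(range(294,350),b[100:130,294:350].mean(0).round().astype(int))))
print('rows',list(zip(range(74,154),b[74:154,318:338].mean(1).round().astype(int))))
print('lowrim rows',[(r,int(b[r,342:345].mean())) for r in list(range(74,86))+list(range(140,152))])
for r0 in range(90,138,6): print(r0,b[r0:r0+6,308:318].mean(0).round().astype(int),b[r0:r0+6,339:349].mean(0).round().astype(int), f[r0:r0+6,339:349,0].mean(0).round().astype(int))
E
```

```text
cols [(294, np.int64(60)), (295, np.int64(59)), (296, np.int64(60)), (297, np.int64(67)), (298, np.int64(90)), (299, np.int64(119)), (300, np.int64(123)), (301, np.int64(123)), (302, np.int64(123)), (303, np.int64(124)), (304, np.int64(123)), (305, np.int64(123)), (306, np.int64(123)), (307, np.int64(123)), (308, np.int64(123)), (309, np.int64(123)), (310, np.int64(125)), (311, np.int64(141)), (312, np.int64(164)), (313, np.int64(166)), (314, np.int64(156)), (315, np.int64(127)), (316, np.int64(107)), (317, np.int64(116)), (318, np.int64(143)), (319, np.int64(163)), (320, np.int64(166)), (321, np.int64(166)), (322, np.int64(165)), (323, np.int64(155)), (324, np.int64(128)), (325, np.int64(123)), (326, np.int64(123)), (327, np.int64(123)), (328, np.int64(123)), (329, np.int64(123)), (330, np.int64(123)), (331, np.int64(123)), (332, np.int64(123)), (333, np.int64(123)), (334, np.int64(123)), (335, np.int64(123)), (336, np.int64(123)), (337, np.int64(123)), (338, np.int64(123)), (339, np.int64(122)), (340, np.int64(123)), (341, np.int64(134)), (342, np.int64(157)), (343, np.int64(164)),
[... 2411 characters left out ...]
4 163 165 154 121 106 111] [122 121 126 152 164 156 123  72  59  59] [25 26 27 34 39 38 45 60 60 59]
108 [122 122 123 140 163 166 156 120 105 110] [122 123 135 157 164 153 108  65  60  57] [24 25 28 34 38 40 49 57 61 58]
114 [124 123 124 140 164 166 157 132 109 119] [122 124 135 157 164 151  98  64  58  56] [24 26 28 35 37 40 48 58 59 57]
120 [123 123 124 140 164 166 158 132 108 119] [123 124 139 163 165 150  93  61  56  58] [24 26 28 37 38 43 54 58 55 58]
126 [124 123 125 137 161 166 158 132 109 118] [124 124 139 163 164 149  83  56  56  58] [25 26 30 35 36 46 56 56 57 58]
132 [124 124 124 136 159 166 158 132 108 116] [124 126 144 163 165 147  78  60  62  62] [26 24 32 35 38 46 58 61 62 63]
```

```bash
cat > bin.py <<'E'
from h import *
def binpose(k,E,rows,ym):
    # E: list of (height, a_offset, col at row r1, col at row r2)
    P=[[onz((c,r),h,*k) for c,r in zip((c1,c2),rows)] for h,_,c1,c2 in E]
    yaws=[np.degrees(np.arctan2(*(p[0]-p[1])[[1,0]]))-90 for p in P]; print('yaws',np.round(yaws,2))
    y=np.radians(np.mean(yaws)); a=np.array([np.cos(y),np.sin(y)]); n=np.array([-a[1],a[0]])
    Fa=[p[0][:2]@a/2+p[1][:2]@a/2-e[1] for p,e in zip(P,E)]; print('Fa',np.round(Fa,2))
    q=[onz(u,62.6,*k)[:2]@n for u in ym]; print('y',np.round(q,2),q[0]-q[1])
    F=a*np.mean(Fa)+n*np.mean(q); print('floor centre',F.round(2),'yaw',np.degrees(y)); return F,y
E
python3 - <<'E'
from bin import *
s=dict(np.load('w3.npz'));k=(s['K'],s['A'],s['C'])
F,y=binpose(k,[(70.1,-.87,311.0,311.35),(68.4,2.75,314.5,314.85),(65.9,31.9,341.9,341.0),(64.2,35.5,345.5,344.5)],(92.5,134.5),((328,83.3),(328,143.4)))
print([onz((200+u/3,v/3),5,*k).round(1) for u,v in((248,252),(484,252),(478,427),(255,427))])
E
```

```text
yaws [13.87 14.08 13.94 14.02]
Fa [557.99 558.09 557.99 558.38]
y [92.59 29.29] 63.306160195156686
floor centre [526.87 193.94] yaw 13.977405478450851
[array([480.7, 219. ,   5. ]), array([576.7, 242.8,   5. ]), array([594.6, 172.7,   5. ]), array([498.4, 148.8,   5. ])]
```

```bash
cat > plan.py <<'E'
from h import *
def plan(F,yaw,h,d=74.,x0=0.,tilt=25.):
    """tool shift/turn from present measured pose to hold the pile foot h above the bin floor"""
    a=np.array([np.cos(yaw),np.sin(yaw),0]);up=np.array([0,0,1.]);t=np.radians(tilt)
    zb=np.sin(t)*a+np.cos(t)*up; ty=np.cos(t)*a-np.sin(t)*up; tx=np.cross(ty,-zb)
    M=np.c_[tx,ty,-zb]; p=np.array([F[0],F[1],30.])+(h+d)*zb-x0*tx
    ee=[];q=[]
    for _ in range(4):
        o=status.get_obs(); ee.append(o['ee_pos']);q.append(o['orientation']); optics.get_image('wrist')
    ee=np.array(ee); print('ee',ee.mean(0).round(2),ee.std(0).round(2))
    N=R.from_rotvec(q).mean().as_matrix()
    print('shift',(N.T@(p-ee.mean(0))).round(1),'turn',R.from_matrix(N.T@M).as_rotvec().round(4),'target',p.round(1))
E
python3 - <<'E'
from plan import *
d=optics.get_image('wrist');H=np.array(d['hand_eye']);s=dict(np.load('w3.npz'));K=s['K']
print('foot edge tool',[onz((u,v),74,K,H[:3,:3],H[:3,3]).round(2) for u,v in((305.7,181.5),(336.2,181.5))])
w=dict(np.load('w2.npz'));print('top edge tool',[onz((200+u/3-.3,100+v/3-.3),-22.4,K,H[:3,:3],H[:3,3]).round(2) for u,v in((280,391),(433,391))])
b=s['f'][...,2].astype(float);print([(r,int(b[r,312:330].mean())) for r in range(176,190)])
w=d['frame'].astype(float);print([(r,w[r,312:330].mean(0).astype(int)) for r in range(218,240,1)])
plan((526.87,193.94),np.radians(13.98),60)
E
```

```text
foot edge tool [array([ 28.2 , -11.92,  74.  ]), array([28.22, 12.33, 74.  ])]
top edge tool [array([ 29.37, -13.03, -22.4 ]), array([ 29.39,  10.8 , -22.4 ])]
[(176, 127), (177, 127), (178, 128), (179, 126), (180, 125), (181, 105), (182, 92), (183, 89), (184, 90), (185, 89), (186, 90), (187, 89), (188, 89), (189, 89)]
[(218, array([17, 40, 81])), (219, array([15, 38, 80])), (220, array([16, 40, 81])), (221, array([14, 39, 80])), (222, array([15, 40, 80])), (223, array([12, 39, 80])), (224, array([17, 40, 81])), (225, array([13, 39, 80])), (226, array([15, 39, 80])), (227, array([17, 40, 81])), (228, array([15, 40, 80])), (229, array([14, 39, 79])), (230, array([16, 39, 81])), (231, array([15, 40, 82])), (232, array([18, 43, 87])), (233, array([18, 44, 88])), (234, array([19, 44, 88])), (235, array([18, 44, 88])), (236, array([17, 43, 88])), (237, array([17, 43, 88])), (238, array([18, 45, 89])), (239, array([18, 45, 89]))]
ee [555.84 119.87 243.1 ] [0.23 0.11 0.28]
shift [79.1 46.2 91.6] turn [ 0.4352 -0.0008 -0.0039] target [581.8 207.6 151.4]
```

```bash
python3 -m inch '[[[8,4,6,0.05,0,0,0],[20,12,18,0.12,0,0,0],[34,20,34,0.2,0,0,0],[48,28,50,0.28,0,0,0],[62,36,66,0.35,0,-0.002,0],[74,42,82,0.41,0,-0.004,0],[80,46,90,0.435,-0.001,-0.004,0],[80,46,91,0.435,-0.001,-0.004,0],[80,46,91,0.435,-0.001,-0.004,0],[80,46,91,0.435,-0.001,-0.004,0],[80,46,91,0.435,-0.001,-0.004,0]]]'
python3 - <<'E'
from plan import *
E_=[];Q=[];I=[]
for _ in range(5):
    o=status.get_obs();d=optics.get_image('wrist');E_.append(o['ee_pos']);Q.append(o['orientation']);I.append(d['frame'].astype(float))
T=np.eye(4);T[:3,:3]=R.from_rotvec(Q).mean().as_matrix();T[:3,3]=np.mean(E_,0);M=T@np.array(d['hand_eye'])
K=np.array([[d['fx'],0,d['cx']],[0,d['fy'],d['cy']],[0,0,1.]])
f=np.mean(I,0);np.savez('w4.npz',f=f,K=K,A=M[:3,:3],C=M[:3,3],H=d['hand_eye']);big(f.astype(np.uint8),'w4.png',200,0,460,195,3)
print(T.round(3))
E
```

```text
t: 7.2
ee_pos: [582.0, 208.8, 154.0]
orientation: [-1.745, -2.233, 0.491]
ft_force: [0.9, 1.7, -1.5]
width: 23.8
grasp_force: 30.0
[[-2.42000e-01  8.81000e-01 -4.07000e-01  5.81960e+02]
 [ 9.70000e-01  2.20000e-01 -1.02000e-01  2.08956e+02]
 [-0.00000e+00 -4.20000e-01 -9.08000e-01  1.53759e+02]
 [ 0.00000e+00  0.00000e+00  0.00000e+00  1.00000e+00]]
```

View pics/w4.png

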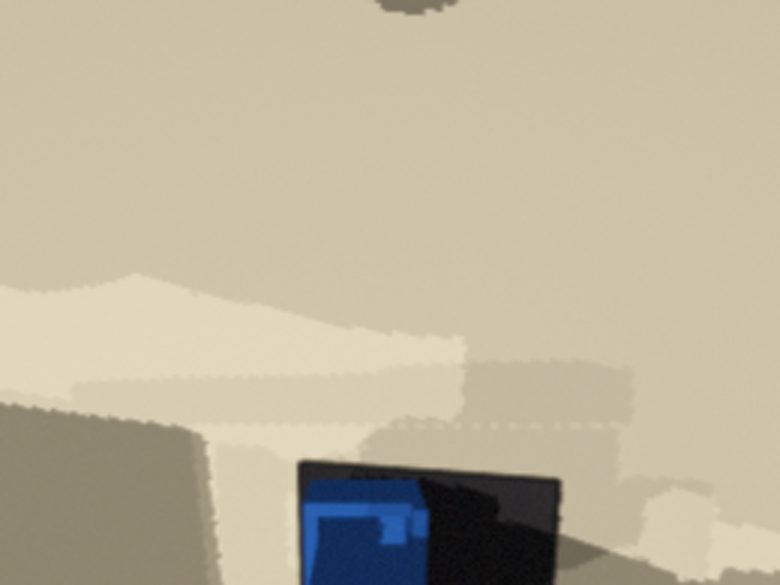

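The view runs along the bin's axis. The +n side rim is at crop rows about 503–515, the upper wall rim at column about 303–318 and the lower wall's rim at about 410–428. The pile's foot starts at row 545, columns 318–409. Next I'll measure in the tool frame.

```bash
python3 - <<'E'
from plan import *
s=dict(np.load('w4.npz'));f=s['f']
big(np.clip(f*1.6,0,255).astype(np.uint8),'w4b.png',294,150,354,195,12)
for r in(176,179,186,192): print(r,[(c,int(f[r-1:r+2,c,2].mean())) for c in range(297,348)])
print([(r,int(f[r,306:324,2].mean())) for r in range(155,186)])
print([(r,int(f[r,336:342,2].mean())) for r in range(155,186)])
E
```

```text
176 [(297, 187), (298, 174), (299, 117), (300, 84), (301, 134), (302, 172), (303, 175), (304, 173), (305, 158), (306, 100), (307, 83), (308, 89), (309, 90), (310, 91), (311, 90), (312, 90), (313, 89), (314, 90), (315, 90), (316, 90), (317, 90), (318, 90), (319, 90), (320, 90), (321, 89), (322, 90), (323, 90), (324, 90), (325, 95), (326, 106), (327, 129), (328, 161), (329, 172), (330, 174), (331, 173), (332, 174), (333, 173), (334, 162), (335, 128), (336, 114), (337, 132), (338, 152), (339, 154), (340, 154), (341, 142), (342, 98), (343, 35), (344, 12), (345, 16), (346, 17), (347, 17)]
179 [(297, 188), (298, 174), (299, 117), (300, 80), (301, 131), (302, 171), (303, 175), (304, 173), (305, 158), (306, 103), (307, 83), (308, 88), (309, 90), (310, 90), (311, 90), (312, 89), (313, 90), (314, 90), (315, 90), (316, 90), (317, 89), (318, 90), (319, 89), (320, 90), (321, 90), (322, 90), (323, 90), (324, 90), (325, 91), (326, 107), (327, 144), (328, 170), (329, 172), (330, 172), (331, 172), (332, 172), (333, 171), (334, 161), (335, 122), (336, 89), (337, 99), (338, 111), (339, 112), (340, 115)
[... 1227 characters left out ...]
(155, 42), (156, 40), (157, 40), (158, 39), (159, 51), (160, 84), (161, 89), (162, 89), (163, 90), (164, 90), (165, 90), (166, 93), (167, 122), (168, 166), (169, 172), (170, 173), (171, 168), (172, 124), (173, 95), (174, 90), (175, 90), (176, 90), (177, 90), (178, 90), (179, 90), (180, 90), (181, 90), (182, 90), (183, 89), (184, 90), (185, 90)]
[(155, 131), (156, 66), (157, 36), (158, 39), (159, 39), (160, 53), (161, 58), (162, 64), (163, 69), (164, 72), (165, 77), (166, 82), (167, 89), (168, 99), (169, 109), (170, 140), (171, 149), (172, 146), (173, 144), (174, 144), (175, 143), (176, 142), (177, 139), (178, 129), (179, 100), (180, 87), (181, 86), (182, 86), (183, 86), (184, 85), (185, 86)]
```

View pics/w4b.png

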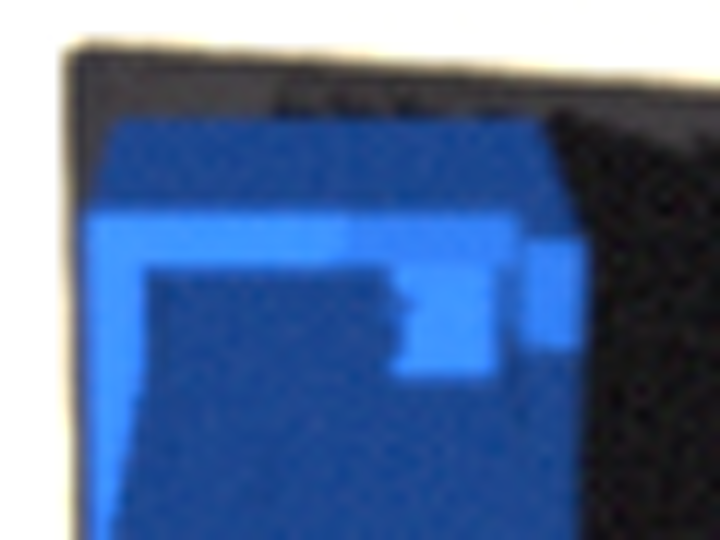

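The enhanced crop clearly shows the mouth: the upper wall rim (left), the side rim (top) and the lower wall rim (right, crop 520–585). Now to compute the offsets.

```bash
python3 - <<'E'
from plan import *
s=dict(np.load('w4.npz'));H=s['H'];k=(s['K'],H[:3,:3],H[:3,3])
for h in(58,60,62,64):
    g=lambda u,v,hh:onz((u,v),74+h-hh,*k)[:2].round(2)
    print(h,'up out/in',g(300.9,177,36),g(305.5,177,36),'low out',g(342.2,177,46),'side in/out',g(320,171.85,36),g(318,167.2,36))
w=(s['K'],s['A'],s['C'])
print([onz((300.9,r),70.1,*w).round(1) for r in(174,192)])
F=np.array([526.87,193.94]);a=np.array([np.cos(.244),np.sin(.244)]);n=np.array([-a[1],a[0]])
P=lambda fa,fn,z:np.r_[F+fa*a+fn*n,z]
for nm,q in dict(upout=P(-.87,25,70.1),upin=P(2.75,25,68.4),lowout=P(35.5,25,64.2),sidein=P(15.2,31.75,62.6),sideout=P(15.2,35.75,62.6)).items(): print(nm,proj(q,*w).round(2))
plan((526.87,193.94),np.radians(13.98),40,x0=-1.5)
E
```

```text
58 up out/in [ 26.59 -17.2 ] [ 26.59 -13.19] low out [29.   17.97] side in/out [31.18 -0.57] [35.26 -2.3 ]
60 up out/in [ 26.11 -17.34] [ 26.12 -13.3 ] low out [28.53 18.13] side in/out [30.74 -0.57] [34.86 -2.31]
62 up out/in [ 25.64 -17.48] [ 25.64 -13.41] low out [28.05 18.28] side in/out [30.3  -0.58] [34.45 -2.33]
64 up out/in [ 25.16 -17.62] [ 25.17 -13.52] low out [27.58 18.44] side in/out [29.86 -0.58] [34.05 -2.35]
[array([518.9, 222.4,  70.1]), array([522.6, 206.2,  70.1])]
upout [300.99 178.98]
upin [305.49 178.98]
lowout [341.75 181.81]
sidein [320.97 171.54]
sideout [320.98 167.06]
ee [581.81 209.22 152.97] [0.03 0.04 0.16]
shift [-0.   0.3 21.5] turn [0.0018 0.0005 0.0009] target [573.3 207.  133.3]
```

```bash
python3 -m inch '[[[0,0.3,6,0.002,0,0.001,0],[0,0.3,12,0.002,0,0.001,0],[0,0.3,18,0.002,0,0.001,0],[0,0.3,22,0.002,0,0.001,0],[0,0.3,25,0.002,0,0.001,0],[0,0.3,28,0.002,0,0.001,0],[0,0.3,31,0.002,0,0.001,0],[0,0.3,34,0.002,0,0.001,0],[0,0.3,36,0.002,0,0.001,0],[0,0.3,36,0.002,0,0.001,0],[0,0.3,36,0.002,0,0.001,0]]]'
python3 - <<'E'
from plan import *
plan((526.87,193.94),np.radians(13.98),0,x0=-1.5)
o=status.get_obs();print(o['ft_force'],o['moment'],o['width'])
E
```

```text
t: 8.75
ee_pos: [567.4, 205.7, 119.9]
orientation: [-1.743, -2.231, 0.496]
ft_force: [-0.1, 0.0, -1.6]
width: 23.5
grasp_force: 30.0
ee [567.45 205.71 120.02] [0.04 0.01 0.05]
shift [-0.1 -0.2 25.4] turn [-0.0004  0.0005 -0.0001] target [556.9 203.   97.1]
[-0.18713129 -0.27486798 -1.64083069] [ 0.04727758 -0.39997861  0.06692619] 24.04585857210091
```

```bash
python3 -m inch '[[[0,0,3,0,0,0,0],[0,0,6,0,0,0,0],[0,0,9,0,0,0,0],[0,0,12,0,0,0,0],[0,0,15,0,0,0,0],[0,0,18,0,0,0,0],[0,0,20,0,0,0,0],[0,0,22,0,0,0,0],[0,0,23,0,0,0,0],[0,0,23,0,0,0,0],[0,0,23,0,0,0,0]]]'
python3 - <<'E'
from plan import *
plan((526.87,193.94),np.radians(13.98),0,x0=-1.5)
o=status.get_obs();print(o['ft_force'],o['moment'],o['width'])
E
```

```text
t: 10.05
ee_pos: [558.0, 203.3, 99.1]
orientation: [-1.743, -2.231, 0.496]
ft_force: [-0.2, 0.8, -1.3]
width: 24.0
grasp_force: 30.0
ee [558.   203.34  99.17] [0.02 0.02 0.02]
shift [-0.1 -0.2  2.4] turn [-0.0004  0.0005 -0.0001] target [556.9 203.   97.1]
[-0.33005221 -0.72559572 -0.74269562] [ 0.02145855 -0.3284848  -0.00858894] 23.647930749073243
```

Still free, about 2 mm to go. I'll feel for the floor.

```bash
python3 -m inch '[[[0,0,1,0,0,0,0],[0,0,1.5,0,0,0,0],[0,0,2,0,0,0,0],[0,0,2.5,0,0,0,0],[0,0,2.5,0,0,0,0]]]'; python3 -m inch '[[[0,0,0.5,0,0,0,0],[0,0,1,0,0,0,0],[0,0,1,0,0,0,0]]]'
```

```text
t: 10.75
ee_pos: [556.9, 203.1, 96.8]
orientation: [-1.743, -2.231, 0.496]
ft_force: [-0.1, 0.3, -1.8]
width: 23.7
grasp_force: 30.0
t: 11.05
ee_pos: [556.8, 203.1, 96.8]
orientation: [-1.744, -2.231, 0.495]
ft_force: [0.4, -0.5, 4.8]
width: 23.9
grasp_force: 30.0
```

```bash
python3 -m inch '[[[0,0,0,0,0,0,0],[0,0,0,0,0,0,30],[0,0,0,0,0,0,35],[0,0,0,0,0,0,45],[0,0,0,0,0,0,60],[0,0,0,0,0,0,75],[0,0,0,0,0,0,75],[0,0,0,0,0,0,75],[0,0,0,0,0,0,75]]]'
python3 -m inch '[[[0,0,-8,0,0,0,75],[0,0,-25,0,0,0,75],[0,0,-50,0,0,0,75],[0,0,-85,0,0,0,75],[0,0,-120,0,0,0,75],[0,0,-140,0,0,0,75],[-20,0,-140,0,0,0,75],[-50,0,-140,0,0,0,75],[-60,0,-140,0,0,0,75],[-60,0,-140,0,0,0,75],[-60,0,-140,0,0,0,75]]]'
python3 - <<'E'
from h import *
f,K,A,C=grab('wrist'); np.savez('w5.npz',f=f,K=K,A=A,C=C); big(f,'w5.png',200,60,460,255,3)
E
```

```text
t: 11.95
ee_pos: [556.4, 202.9, 95.9]
orientation: [-1.743, -2.231, 0.496]
ft_force: [-0.3, 0.3, 0.1]
width: 66.0
grasp_force: 0.0
t: 13.05
ee_pos: [628.0, 159.0, 222.1]
orientation: [-1.743, -2.229, 0.496]
ft_force: [-0.5, 0.2, -0.7]
width: 66.0
grasp_force: 0.0
```

View pics/w5.png

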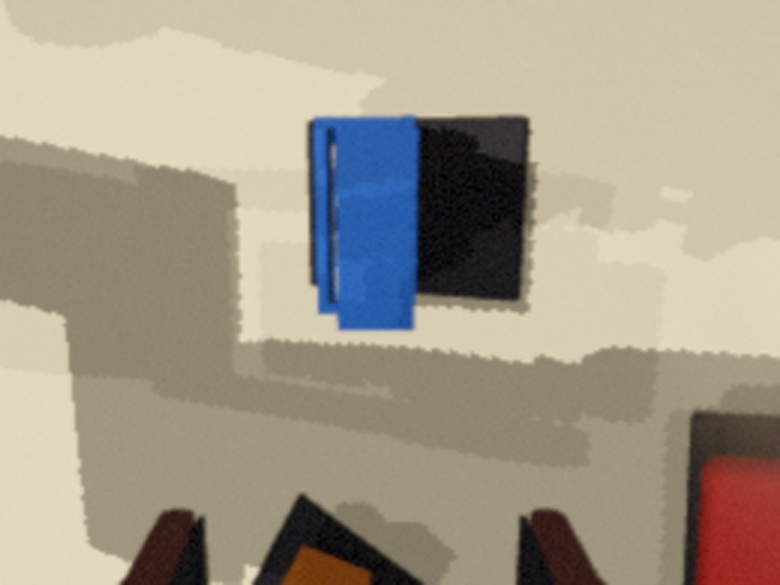

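The pile stands in the bin against the lower wall. Its top face is even and spans crop 338–415 × 118–328, with a thin gap at the upper wall. I'll check the height numerically.

```bash
python3 - <<'E'
from h import *
s=dict(np.load('w5.npz'));w=(s['K'],s['A'],s['C']);F=np.array([526.87,193.94,30]);t=np.radians(25)
a=np.array([np.cos(.244),np.sin(.244),0]);n=np.array([-a[1],a[0],0]);up=np.array([0,0,1.])
zb=np.sin(t)*a+np.cos(t)*up;xb=-np.cos(t)*a+np.sin(t)*up
for L in(94,96,98,100,104): print(L,[((proj(F+L*zb+x*xb+y*n,*w)-[200,60])*3).round() for x,y in((-13.7,-30),(10.2,-30),(10.2,30))])
E
```

```text
94 [array([406., 329.]), array([330., 329.]), array([328., 128.])]
96 [array([406., 331.]), array([330., 331.]), array([327., 128.])]
98 [array([407., 332.]), array([329., 332.]), array([327., 128.])]
100 [array([407., 333.]), array([329., 333.]), array([327., 128.])]
104 [array([408., 336.]), array([329., 336.]), array([326., 127.])]
```

```bash
python3 -c "
from workcell import ctrl
print(ctrl.close_job())"
```

```text
the job is handed in; nothing more can be done
None
```

The job is handed in: all four badges went into the blue bin as one pile. The gripper felt the bin floor at the expected height, let go and withdrew, and the last picture shows the pile down in the bin. I got no verdict back and did not re-check the stapler, punch or mug.

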